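Stack and clamp a bundle of brass tubes in a ratchet bar clamp

TASK

Take the third brass tube from its wooden rest and lay it, level, in line and its ends about even with theirs, in the saddle between the two tubes lying in the bar clamp, and let go of it. Then pump the clamp's trigger over and over (never pushing the jaw, bar or pad by hand) until the jaw's sprung pad presses the tubes and is pushed in about half of its travel, no more, or the thin tubes are crushed. Finish while holding: stop with the trigger still squeezed so that the pad stays about half pushed in and the top tube still sits in its saddle; leave the other things on the bench where they are.

Things in the scene. Friction and masses are not known exactly. Their poses are not given: they have to be found in the camera images.
- clamp: bar clamp fixed to the bench, along its own y; origin on the bench under the fixed jaw's face. Along y in mm: handle post (black, fixed, 28 wide, 125 high) -112 to -96, trigger (black) -70 to -58 at rest, fixed jaw (70 wide, 64 high) -12 to 0, cradle floor (42 high, outer ridge 4 high) 0 to 66, moving jaw beyond. Cheeks 50 high, 38 apart over all, beside the bar between post and fixed jaw
- cradle (a point): a point on the cradle floor below the middle of the lower pair of tubes, 42 mm above the bench. The third tube's axis belongs 41 mm above it, along the clamp's x axis
- trigger: the clamp's trigger: an upright black bar, 24 mm wide, 12 mm thick, its top 125 mm above the bench. Its body origin is the clamp's origin shifted by the trigger's travel, so use point trigger_face for its place
- trigger_face (a point): middle of the trigger's pushing face, which looks to the jaws (clamp +y), 105 mm above the bench. Push it towards the post (clamp -y), with a finger or by squeezing it against the post; post and trigger measure 54 mm over all at rest. Free space before it: 46 mm to the fixed jaw, whose top is only 64 mm above the bench
- trigger_pull (a joint): travel of the trigger towards the post, 0 (rest) to 0.016 m (stop). A spring returns it when it is let go: 4 N at rest to 6 N at the stop, somewhat damped (80 N per m/s)
- jaw_travel (a joint): travel of toothed bar and moving jaw to the fixed jaw (clamp -y), 0 to 0.06 m, starts at 0 to 0.026. Teeth 6 mm: a full pull moves it 10 to 16 mm, with up to 6 mm idle; then let the trigger fully back. The bar drags with 5 N, so the jaw stays as the trigger returns. The pad meets the tubes at about 0.042 to 0.043. With the trigger let go a pressed pad relaxes to about 2 to 5 mm
- pad_squash (a joint): how far the sprung pad is pushed back towards the jaw, 0 (free) to 0.015 m (solid), 1 N per mm. Pressing it in 7 mm takes about 17 to 18 N on the trigger in all; moving the jaw free takes about 9 to 11 N. The tubes are crushed beyond 0.012
- pad_face (a point): middle of the pad's face (60 mm wide, 16 mm high, aluminium) that meets the tubes, 57 mm above the bench; the pad hangs on two pins before the moving jaw, which is 67 mm high
- jaw: the steel toothed bar (18 mm square, 330 mm long, runs through fixed jaw and post) with the dark moving jaw at its end. Not to be pushed by hand. Its origin is the clamp's origin shifted by the jaw's travel
- pad: the aluminium pad before the moving jaw (see point pad_face). Not to be pushed by hand
- tube_a: lower brass tube beside the fixed jaw, lying across the clamp; 30 mm diameter, 90 mm long, thin-walled. Origin at the middle of its axis, its x is the axis
- tube_b: lower brass tube beside tube_a, on the moving jaw's side; the same size and origin
- tube_c: third brass tube, the same size (about 90 g), lying on the wooden rest. Origin at the middle of its axis, its x is the axis
- rest: low wooden rest, 70 mm along its x (the tube's direction), 44 mm wide, 24 mm high over its two ridges, fixed; carries tube_c with its axis 35 mm above the bench. Origin under its centre
- hammer: hammer, leave alone
- screwdriver: screwdriver, leave alone
- bench_block: steel bench block 60 x 60 x 22 mm, leave alone
- jar: small amber jar 75 mm high, leave alone
- cup: dark steel cup 80 mm high, leave alone
- offcut_tray: shallow wooden tray 90 x 120 x 25 mm, leave alone
- ring_stick: standing steel sizing stub 70 mm high, leave alone
Not all that is in view belongs to the job. Leave any blue, pink or turquoise look-alike of the tube_c alone.

How it is judged:
By the outcome, as a careful person would: the job done as asked, in the order asked, and still so for the second after the job is handed in, while the arm keeps its last pose, push and grip.
It also fails if it takes over 72 s, if anything falls off the work surface, if the arm or the gripper's body presses on something with over 40 N, if the wrist force passes 120 N, or if a joint passes its speed limit or range.

ROBOT

A 7-joint arm with a two-finger parallel gripper is mounted at the origin on the work surface. World frame = base frame: x ahead of the robot, y to its left, z up, the work surface at z = 0. Lengths are in m, angles in rad, forces in N, time in s.
With the tool pointing down it reaches from about 0.425 to 0.95 m from the base axis. Payload 4.7 kg.
Tool frame: the origin (TCP) lies between the finger pads; the fingertips stand 8 mm ahead of it and the grasp point (between the pads) lies 11 mm behind it; y points along the fingers, z is the direction in which the jaws open and shut, and the axes are right-handed (so a half turn about y gives the same grasp; the last joint's range is limited). The gripper opens to 85 mm and grips with 20 to 120 N. Pads are 22 mm wide; open, the fingers measure 114 mm over their backs; the gripper's body (76 mm by 85 mm) begins 54 mm behind the grasp point. The pads swing forward as they close: fully open they stand 13 mm farther back than shut.
Start: joints at [1.081, 0.469, -0.049, 1.532, 0.024, 1.141, -0.082], TCP at [0.3, -0.605, 0.239] pointing down, gripper open.
Joint ranges: [-2.59, 2.59], [-0.33, 1.99], [-1.39, 1.29], [0.1, 2.45], [-1.04, 4.18], [0.21, 1.99], [-2.66, 2.66]. Speed limits (rad/s): [2.57, 2.57, 3.14, 3.14, 3.14, 3.14, 3.14].

INTERFACE

Orientations are given as [roll, pitch, yaw] about the fixed x, y, z axes, in that order (R = Rz(yaw) Ry(pitch) Rx(roll)).
In Python, from rig import arm gives the robot as it stands.
- The arm moves only by the tool servo_tool, never from a script. Its argument "moves" is a list of rows, each a list of 2 entries, a list of its own where there are three numbers: the shift along the tool's x, y, z scaled (see below), then the turn about the tool's y scaled (see below). A call has exactly 5 rows; each row shifts and turns the commanded pose from where the row before left it, along the tool's axes as they then stand; what a row does not reach is not made up. The controller multiplies each number of a shift by 200 mm and each number of a turn by 0.08 rad. A row lasts 1/8 s, in which the tool goes at most 62.5 mm and 10.7 degrees, less where a joint would pass 70% of its speed; a pose out of reach is approached as far as the arm can. A call with a number of a shift or a turn outside -1 to 1 is refused whole. A call with a gripper value outside its range is refused whole. "gripper" is the closure, from 0 (fully open) to 1 (shut), set as the call begins (left out, the last holds). The fingers move at their own pace and stop on an object; "newtons" is the grip in N (left out, the last holds). Time passes only in rows, so rows that do not move let the fingers close, or fill a call up. It gives the time, the measured TCP pose, the force and the opening at its end, in the units of the state.
- arm.get_obs(): the state, without advancing time (a new reading comes with each control period).
- arm.get_image(name): name is "side" or "top"; returns the picture (400x640x3 uint8, blue, green, red); there is no depth.
- arm.get_calibration(name): a dict with "fx", "fy", "cx", "cy" (pixels), "rvec" (rotation vector, rad) and "tvec" (3), from world to camera coordinates, as OpenCV has them. Camera axes: x right, y down, z forward; pixel columns grow to the right and rows downward; lengths in m; the calibration is good to about 2 mm. A picture is of the moment at which its call begins. get_calibration takes no time and is no camera call.
- arm.job_done(): hands the job in, once; it reports no verdict.
Trained networks look in the newest picture that a camera, given by its name, has taken for a name from the list of things; names that differ only in an ending like _2 or _b are one class to them, and where a whole thing is asked for, a point or a joint stands for the part that bears it (a point fixed in the world has none). Each returns a list of dicts, best first, with "confidence" (0 to 1); they miss things now and then, are a little off and sometimes report something else, mostly with a low value. They report only what shows in the picture. A call takes as long as a camera call. They do not tell look-alikes from the thing itself.
- arm.boxes_of(camera, label): "location" ([x, y, z] in m, in world coordinates, good to about 4 mm: the middle of the surface that is visible of it).
- arm.outline_of(camera, label): "pixels" (400x640 bool, what is visible of it).
The state is a dict: "t": time; "q": joint angles; "joint_vel": joint speeds; "tau": joint torques, N m; "tcp_pos": TCP position; "ee_rot": TCP orientation; "ft_force": force on the tool from outside, world axes, zero at the start; "torque": the same for the moment, N m; "opening": finger opening in m.
Only numpy, scipy, OpenCV 4.12 (cv2) and the standard library are available. Lean on these libraries where they do the work, as an engineer would, in place of code of your own. Each camera call takes 0.05 s, during which the arm holds its last target.

## Working session

There is one attempt and no reset: what is moved stays moved. The work goes in short steps, Python scripts to look and compute and a tool call to move; the robot and the scene stay as the last step left them, time stands still between calls to the robot, and variables do not carry over. Pictures are saved under pics/ and viewed, and the job is handed in when it is done.

Besides the shell and the picture viewer there is one more tool, called as name([rows], argument=value, ...), one row to a line, values as JSON. servo_tool: Moves the arm, as the interface text tells. Shifts and turns lie within -1 to 1; 1 stands for 200 mm of shift or 0.08 rad of turn. Its arguments: {"type":"object","properties":{"moves":{"type":"array","items":{"type":"array"}},"gripper":{"type":"number"},"newtons":{"type":"number"}},"required":["moves"]}

```bash
ls; mkdir -p pics; python3 - <<'E'
from rig import arm
import cv2,numpy as np
o=arm.get_obs(); print({k:np.round(v,3).tolist() for k,v in o.items()})
for n in("side","top"):
    cv2.imwrite(f"pics/{n}0.png",arm.get_image(n)); c=arm.get_calibration(n); print(n,c)
E
```

```text
pics
{'t': 0.0, 'q': [1.081, 0.469, -0.049, 1.534, 0.024, 1.141, -0.082], 'joint_vel': [0.001, -0.002, -0.0, -0.001, -0.001, -0.001, -0.001], 'tau': [-0.0, -51.03, -0.047, -23.772, 0.011, 0.008, 0.0], 'tcp_pos': [0.3, -0.604, 0.238], 'ee_rot': [-1.573, -0.0, -2.681], 'ft_force': [0.219, 0.266, -0.854], 'torque': [0.032, -0.04, 0.027], 'opening': 0.086}
side {'fx': 497.17128490687, 'fy': 497.17128490687, 'cx': 318.13379739392013, 'cy': 203.17499523457462, 'rvec': array([ 0.73260291, -2.6887129 ,  0.99354154]), 'tvec': array([0.45649691, 0.20451932, 1.20215407])}
top {'fx': 450.2121854667565, 'fy': 450.2121854667565, 'cx': 319.3012117329446, 'cy': 203.62669227905295, 'rvec': array([ 2.09478082, -2.15531109,  0.19460023]), 'tvec': array([0.06766909, 0.48032917, 1.33535756])}
```

View pics/side0.png

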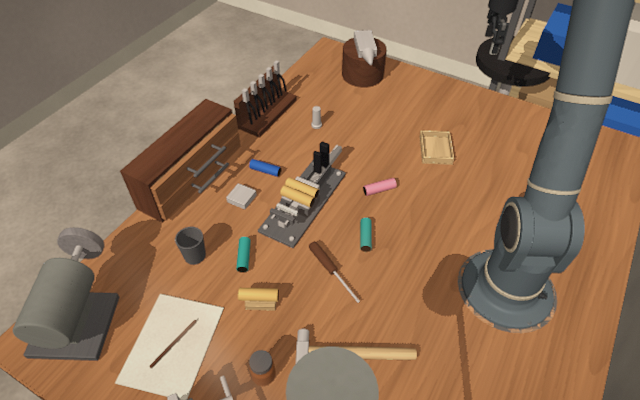

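View pics/top0.png

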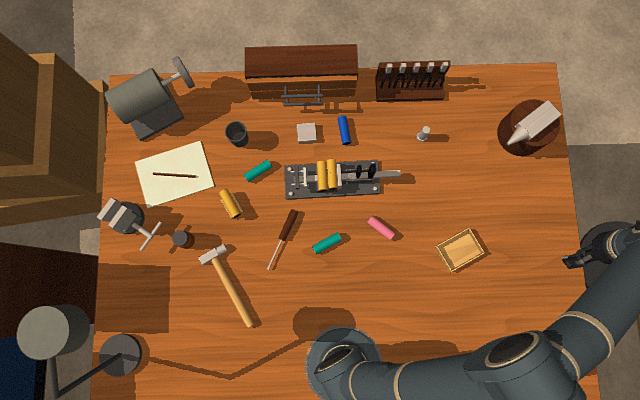

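```bash
cat > h.py <<'E'
from rig import arm
import cv2,numpy as np
from scipy.optimize import least_squares
def cal(n):
    c=arm.get_calibration(n); K=np.array([[c['fx'],0,c['cx']],[0,c['fy'],c['cy']],[0,0,1]]); return K,np.array(c['rvec']),np.array(c['tvec'])
def proj(n,P):
    K,r,t=cal(n); return cv2.projectPoints(np.atleast_2d(np.array(P,float)),r,t,K,None)[0][:,0]
def back(n,uv,z):
    K,r,t=cal(n); R=cv2.Rodrigues(r)[0]; C=-R.T@t
    uv=np.atleast_2d(uv); d=(R.T@np.linalg.inv(K)@np.c_[uv,np.ones(len(uv))].T).T
    return C+d*((z-C[2])/d[:,2])[:,None]
def crop(n,img,u,v,w,h,s,f):
    u,v=int(u),int(v); c=img[max(0,v-h//2):v+h//2,max(0,u-w//2):u+w//2]; cv2.imwrite(f,cv2.resize(c,None,fx=s,fy=s,interpolation=cv2.INTER_CUBIC))
E
python3 - <<'E'
from h import *
for n in("side","top"):
    im=arm.get_image(n)
    for l in("tube_c","rest","clamp","trigger","trigger_face","cradle","pad_face","pad","jaw"):
        try:
            for b in arm.boxes_of(n,l): print(n,l,np.round(b['location'],4).tolist(),round(b['confidence'],2),proj(n,b['location'])[0].round(0))
        except Exception as e: print(l,e)
    if n=="side": crop(n,im,300,195,130,110,6,"pics/s_clamp.png"); crop(n,im,258,295,90,70,7,"pics/s_tube.png")
    else: crop(n,im,335,180,130,70,6,"pics/t_clamp.png"); crop(n,im,231,203,90,70,7,"pics/t_tube.png")
E
```

```text
side tube_c [0.4014, -0.124, 0.0271] 0.91 [380. 186.]
side tube_c [0.562, 0.0229, 0.0728] 0.74 [303. 186.]
side tube_c [0.7179, -0.0279, 0.0265] 0.74 [267. 166.]
side tube_c [0.5901, 0.2596, 0.025] 0.73 [244. 256.]
side tube_c [0.5571, 0.0583, 0.0648] 0.7 [298. 198.]
side tube_c [0.3616, 0.0462, 0.0288] 0.58 [366. 233.]
side tube_c [0.4863, 0.3441, 0.0458] 0.57 [258. 296.]
side tube_c [0.6943, -0.275, 0.0378] 0.33 [317. 118.]
side tube_c [0.3329, -0.3751, 0.0063] 0.28 [436. 146.]
side rest [0.5578, 0.0547, 0.0662] 0.6 [298. 196.]
side rest [0.56, 0.1007, 0.0575] 0.39 [288. 210.]
side clamp [0.5557, 0.0592, 0.0159] 0.78 [299. 210.]
side trigger [0.5651, -0.0583, 0.092] 0.73 [318. 162.]
side trigger [0.5621, 0.1006, 0.0472] 0.3 [288. 212.]
side trigger_face [0.5647, -0.0576, 0.0889] 0.63 [318. 163.]
side cradle [0.5532, 0.0559, 0.0144] 0.88 [300. 210.]
side pad_face [0.56, 0.0998, 0.0557] 0.58 [289. 210.]
side pad_face [0.4869, 0.3423, 0.0459] 0.36 [258. 296.]
side pad [0.5566, 0.1024, 0.0567] 0.44 [289. 211.]
side jaw [0.5607, 0.1011, 0.047] 0.97 [288. 212.]
top tube_c [0.561, 0.0439,
[... 174 characters left out ...]
6. 171.]
top tube_c [0.361, 0.0377, 0.0321] 0.59 [326. 243.]
top tube_c [0.7228, -0.0307, 0.0299] 0.58 [344. 130.]
top tube_c [0.4074, -0.1262, 0.0265] 0.52 [379. 227.]
top rest [0.7167, 0.0933, 0.0249] 0.37 [305. 133.]
top clamp [0.5673, 0.0134, 0.0667] 0.74 [332. 174.]
top clamp [0.5596, -0.0183, 0.0107] 0.7 [341. 181.]
top trigger [0.5679, 0.0132, 0.0715] 0.22 [332. 174.]
top trigger_face [0.5616, -0.0617, 0.1147] 0.6 [358. 172.]
top cradle [0.5617, -0.0141, 0.0145] 0.82 [340. 180.]
top pad_face [0.5564, 0.1016, 0.0705] 0.52 [303. 178.]
top pad_face [0.5666, 0.0134, 0.0736] 0.15 [332. 174.]
top jaw [0.5697, -0.0226, 0.0379] 0.71 [343. 176.]
top jaw [0.5584, 0.0981, 0.061] 0.43 [304. 179.]
```

View pics/s_clamp.png

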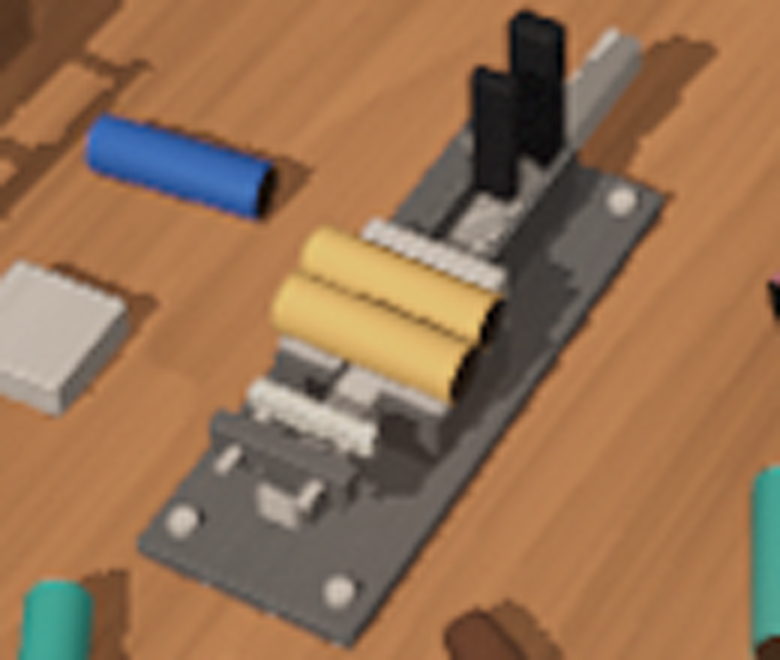

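View pics/t_clamp.png

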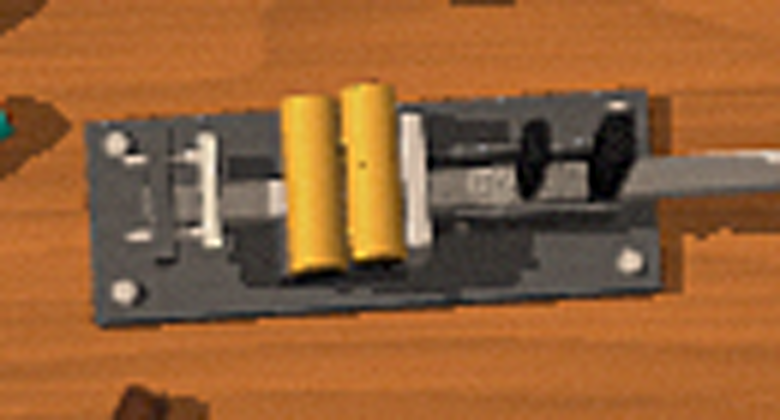

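View pics/s_tube.png

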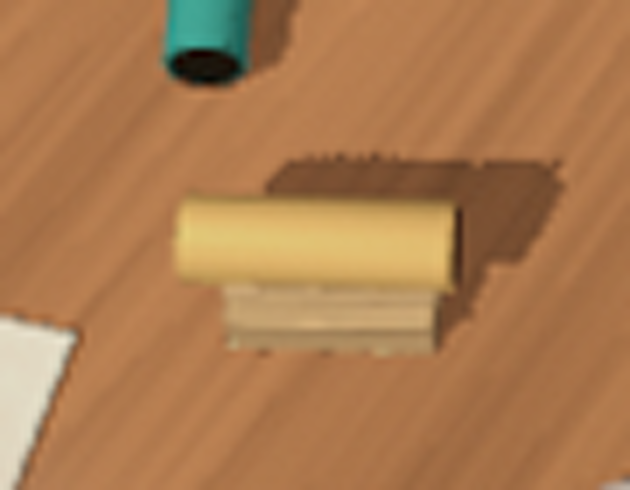

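View pics/t_tube.png

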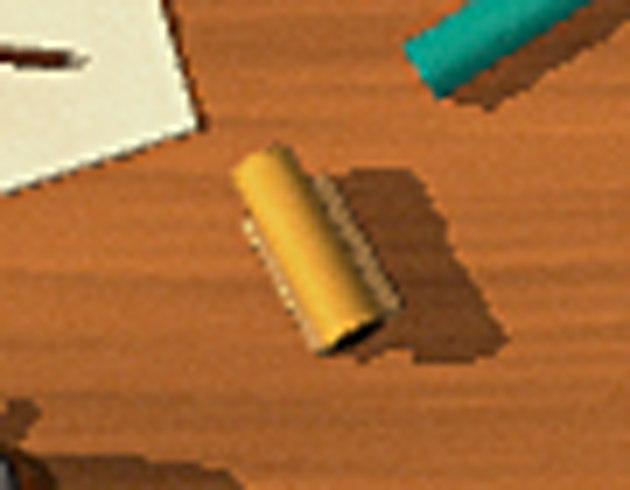

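```bash
cat >> h.py <<'E'
def brass(im):
    hsv=cv2.cvtColor(im,cv2.COLOR_BGR2HSV)
    return hsv
def tubepts(p,L=.09,r=.015,pitch=0):
    x,y,z,yaw=p; a=np.array([np.cos(yaw)*np.cos(pitch),np.sin(yaw)*np.cos(pitch),np.sin(pitch)]); n=np.array([-np.sin(yaw),np.cos(yaw),0]); u=np.cross(a,n)
    th=np.linspace(0,2*np.pi,33); ring=np.outer(np.cos(th),n)+np.outer(np.sin(th),u)
    return np.array([x,y,z])+np.r_[r*ring+a*L/2,r*ring-a*L/2]
S=8
def render(n,tubes,box):
    u0,v0,w,h=box; m=np.zeros((h*S,w*S),np.uint8)
    for p in tubes:
        q=(proj(n,tubepts(p))-[u0-.5,v0-.5])*S
        cv2.fillConvexPoly(m,cv2.convexHull(np.round(q).astype(np.int32)),255)
    return cv2.resize(m,(w,h),interpolation=cv2.INTER_AREA)/255.
E
python3 - <<'E'
from h import *
for n,pts in(("side",[(258,296),(299,190),(258,304),(280,290)]),("top",[(230,204),(328,175),(270,190),(223,214)])):
    im=arm.get_image(n); np.save(f"{n}.npy",im); h=brass(im)
    for u,v in pts: print(n,(u,v),h[v,u],im[v,u])
    m=((h[...,0]>17)&(h[...,0]<26)&(h[...,1]>130)&(h[...,2]>110)).astype(np.uint8)*255
    cv2.imwrite(f"pics/{n}_mask.png",m)
E
```

```text
side (258, 296) [ 20 128 225] [112 187 225]
side (299, 190) [ 18 146 162] [ 69 124 162]
side (258, 304) [ 18 110 194] [110 159 194]
side (280, 290) [ 13 150 122] [ 50  80 122]
top (230, 204) [ 18 198 230] [ 51 161 230]
top (328, 175) [ 19 194 249] [ 60 178 249]
top (270, 190) [ 13 192 186] [ 46 105 186]
top (223, 214) [ 13 188 176] [ 46 104 176]
```

```bash
python3 -c "
import cv2,numpy as np
a=cv2.imread('pics/side_mask.png',0)[160:330,220:350];b=cv2.imread('pics/top_mask.png',0)[140:240,200:370]
b=cv2.copyMakeBorder(b,0,70,0,0,0) ;cv2.imwrite('pics/mm.png',cv2.resize(np.hstack([a,b]),None,fx=2.6,fy=2.6,interpolation=0))"
```

```text
(no output)
```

View pics/mm.png

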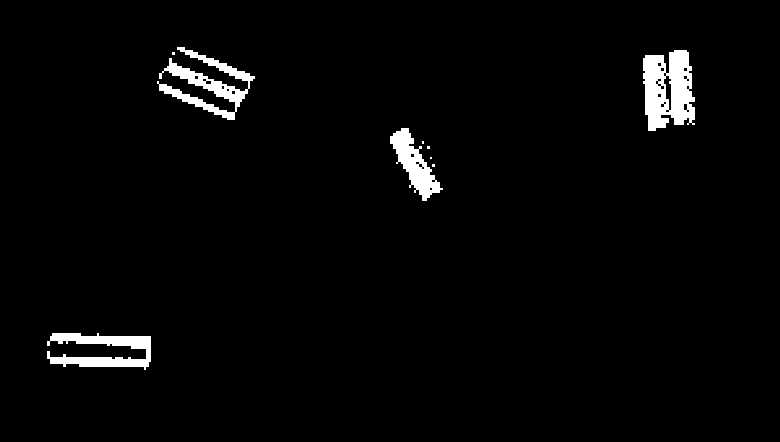

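```bash
python3 - <<'E'
from h import *
for n in("side","top"):
    im=arm.get_image(n); np.save(f"{n}.npy",im)
    r=arm.outline_of(n,"tube_c"); ms=[]
    ov=im.copy()
    for b in r:
        m=b['pixels']; v,u=np.nonzero(m)
        print(n,round(b['confidence'],2),u.mean().round(1),v.mean().round(1),m.sum()); ms.append(m)
        c,_=cv2.findContours(m.astype(np.uint8),0,1); cv2.drawContours(ov,c,-1,(255,255,255),1)
    np.save(f"{n}_ms.npy",np.array(ms))
    a=ov[160:330,220:350] if n=="side" else ov[140:240,200:370]
    cv2.imwrite(f"pics/{n}_ov.png",cv2.resize(a,None,fx=4,fy=3.5 if n=="side" else 4,interpolation=0)[:600])
E
```

```text
side 0.97 297.5 196.0 356
side 0.92 365.8 234.3 359
side 0.89 379.6 186.5 358
side 0.83 302.9 187.3 295
side 0.81 265.4 167.7 327
side 0.79 258.9 294.3 582
side 0.71 243.4 254.4 408
side 0.23 316.4 118.1 178
top 0.84 257.4 170.5 274
top 0.82 331.8 173.7 283
top 0.73 381.2 227.5 275
top 0.72 327.1 242.3 323
top 0.68 234.7 202.0 62
top 0.66 322.2 175.3 291
top 0.63 229.5 202.9 259
top 0.5 344.0 129.9 269
```

View pics/side_ov.png

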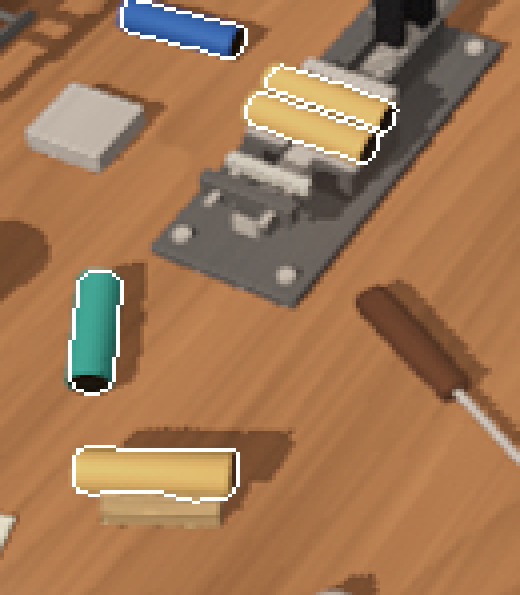

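View pics/top_ov.png

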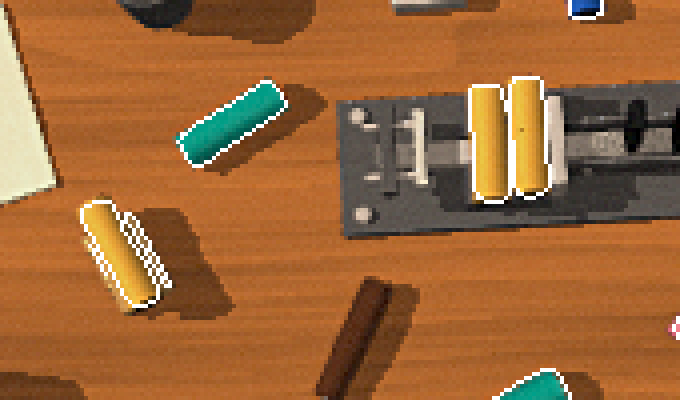

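```bash
cat >> h.py <<'E'
from scipy.optimize import minimize
def fit(masks,p0,z,views):
    bx={}
    for n in views:
        v,u=np.nonzero(masks[n]); bx[n]=(u.min()-6,v.min()-6,np.ptp(u)+13,np.ptp(v)+13)
    def cost(p):
        s=0
        for n in views:
            b=bx[n]; m=masks[n][b[1]:b[1]+b[3],b[0]:b[0]+b[2]].astype(float)
            s+=np.abs(render(n,[(p[0],p[1],z,p[2])],b)-m).sum()/m.sum()
        return s
    r=minimize(cost,p0,method='Nelder-Mead',options=dict(initial_simplex=np.array([p0]+[np.array(p0)+d for d in np.diag([.008,.008,.1])]),xatol=1e-4,fatol=1e-4))
    return r.x,r.fun
E
cat > f.py <<'E'
from h import *
s=np.load("side_ms.npy");t=np.load("top_ms.npy")
for name,i,j,p0,z in(("c",5,6,(.487,.335,2.7),.035),("a",3,1,(.565,.02,0),.057),("b",0,5,(.56,.05,0),.057)):
    mk={"side":s[i],"top":t[j]}
    for vs in(["side"],["top"],["side","top"]):
        best=min((fit(mk,(p0[0],p0[1],y),z,vs) for y in np.array([p0[2]-.35,p0[2],p0[2]+.35])),key=lambda r:r[1])
        print(name,vs,best[0].round(4),round(best[1],3))
E
python3 f.py
```

```text
c ['side'] [0.493  0.3337 3.6524] 0.095
c ['top'] [0.494  0.3309 3.6525] 0.165
c ['side', 'top'] [0.4934 0.3323 3.6327] 0.326
a ['side'] [0.5702 0.0151 0.0099] 0.307
a ['top'] [0.572  0.0131 0.0235] 0.091
a ['side', 'top'] [0.5715 0.013  0.0247] 0.401
b ['side'] [0.5655 0.0475 0.0238] 0.12Traceback (most recent call last):
  File "f.py", line 6, in <module>
    best=min((fit(mk,(p0[0],p0[1],y),z,vs) for y in np.array([p0[2]-.35,p0[2],p0[2]+.35])),key=lambda r:r[1])
  File "f.py", line 6, in <genexpr>
    best=min((fit(mk,(p0[0],p0[1],y),z,vs) for y in np.array([p0[2]-.35,p0[2],p0[2]+.35])),key=lambda r:r[1])
              ~~~^^^^^^^^^^^^^^^^^^^^^^^^^
  File "h.py", line 39, in fit
    r=minimize(cost,p0,method='Nelder-Mead',options=dict(initial_simplex=np.array([p0]+[np.array(p0)+d for d in np.diag([.008,.008,.1])]),xatol=1e-4,fatol=1e-4))
    res = _minimize_neldermead(fun, x0, args, callback, bounds=bounds,
                               **options)
    fxcc = func(xcc)
    fx = function(np.copy(x), *(wrapper_args + args))
  File "h.py", line 37, in cost
    s+=np.abs(render(n,[(p[0],p[1],z,p[2])],b)-m).sum()/m.sum()
              ~~~~~~^^^^^^^^^^^^^^^^^^^^^^^^^^
  File "h.py", line 25, in render
    q=(proj(n,tubepts(p))-[u0-.5,v0-.5])*S
       ~~~~^^^^^^^^^^^^^^
  File "h.py", line 7, in proj
    K,r,t=cal(n); return cv2.projectPoints(np.atleast_2d(np.array(P,float)),r,t,K,None)[0][:,0]
          ~~~^^^
  File "h.py", line 5, in cal
    c=arm.get_calibration(n); K=np.array([[c['fx'],0,c['cx']],[0,c['fy'],c['cy']],[0,0,1]]); return K,np.array(c['rvec']),np.array(c['tvec'])
ValueError: time passes only in moves, steps and waits
```

```bash
python3 - <<'E'
from rig import arm; import pickle
pickle.dump({n:arm.get_calibration(n) for n in("side","top")},open("cal.pkl","wb")); print(arm.get_obs()['t'])
E
sed -i 's/c=arm.get_calibration(n);/c=CAL[n];/; 1a import pickle,os\nCAL=pickle.load(open("cal.pkl","rb"))' h.py
python3 f.py
cat > g.py <<'E'
from h import *
s=np.load("side_ms.npy");t=np.load("top_ms.npy")
# joint fit a+b, union masks
mk={"side":s[0]|s[3],"top":t[1]|t[5]}
def run(vs):
    bx={}
    for n in vs:
        v,u=np.nonzero(mk[n]); bx[n]=(u.min()-6,v.min()-6,np.ptp(u)+13,np.ptp(v)+13)
    def cost(p):
        c=0; y=np.array([-np.sin(p[2]),np.cos(p[2])]); 
        for n in vs:
            b=bx[n]; m=mk[n][b[1]:b[1]+b[3],b[0]:b[0]+b[2]]
            A=np.array(p[:2])-y*p[3]/2;B=np.array(p[:2])+y*p[3]/2
            c+=np.abs(render(n,[(*A,.057,p[2]),(*B,.057,p[2])],b)-m).sum()/m.sum()
        return c
    p0=np.array([.568,.03,.03,.031])
    r=minimize(cost,p0,method='Nelder-Mead',options=dict(initial_simplex=np.array([p0]+[p0+d for d in np.diag([.006,.006,.08,.003])]),xatol=1e-4,fatol=1e-4))
    print("ab mid",vs,r.x.round(4),round(r.fun,3))
for vs in(["side"],["top"],["side","top"]): run(vs)
E
python3 g.py
```

```text
1.4
c ['side'] [0.493  0.3337 3.6524] 0.095
c ['top'] [0.494  0.3309 3.6525] 0.165
c ['side', 'top'] [0.4934 0.3323 3.6327] 0.326
a ['side'] [0.5702 0.0151 0.0099] 0.307
a ['top'] [0.572  0.0131 0.0235] 0.091
a ['side', 'top'] [0.5715 0.013  0.0247] 0.401
b ['side'] [0.5655 0.0475 0.0238] 0.12
b ['top'] [0.5681 0.0429 0.0274] 0.104
b ['side', 'top'] [0.5666 0.0447 0.0453] 0.352
ab mid ['side'] [0.5674 0.0317 0.0592 0.0283] 0.1
ab mid ['top'] [0.5704 0.0284 0.0432 0.0295] 0.082
ab mid ['side', 'top'] [0.569  0.0297 0.0483 0.0287] 0.249
```

```bash
python3 - <<'E'
from h import *
def c(o,p): return np.array(o)+(np.array(p)+.5)/6-.5
T=back("top",c((270,145),[(125,292),(630,262),(616,105),(116,143)]),.016)[:,:2]
Sd=back("side",c((235,140),[(338,590),(182,520),(622,200)]),.016)[:,:2]
print(T.round(4),Sd.round(4))
def ang(d): return np.arctan2(-d[0],d[1])
print("yaws",ang(T[0]-T[1]),ang(T[3]-T[2]),np.arctan2(*(T[3]-T[0])[::-1]),np.arctan2(*(T[2]-T[1])[::-1]), "side",ang(Sd[0]-Sd[2]),np.arctan2(*(Sd[1]-Sd[0])[::-1]))
print("centre y-line",T.mean(0))
# plate edges top
E=back("top",c((270,145),[(97,325),(660,290),(645,92),(88,125)]),.01)[:,:2]; print(E.round(4),ang(E[0]-E[1]),ang(E[3]-E[2]))
# trigger / post tops, top view
print(back("top",c((270,145),[(533,125),(613,120)]),.125).round(4))
print("pad top edge, jaw",back("top",c((270,145),[(205,135),(215,243)]),.065).round(4), back("side",c((235,140),[(255,383),(375,432)]),.065).round(4))
print("fixed jaw far edge top",back("top",c((270,145),[(408,115),(423,243)]),.064).round(4))
E
```

```text
[[ 0.523   0.1437]
 [ 0.5315 -0.1214]
 [ 0.6168 -0.1183]
 [ 0.6037  0.1471]] [[ 0.5238  0.1483]
 [ 0.603   0.1508]
 [ 0.5314 -0.1169]]
yaws 0.031790028496946385 0.04930852816077623 0.04251337203393095 0.03645435897602737 side 0.02876903398236005 0.03177978268056651
centre y-line [0.56874392 0.01279479]
[[ 0.507   0.159 ]
 [ 0.5173 -0.1371]
 [ 0.6252 -0.1348]
 [ 0.6156  0.1622]] 0.034503841242593696 0.03213568691353158
[[ 0.5775 -0.0635  0.125 ]
 [ 0.5789 -0.1026  0.125 ]]
pad top edge, jaw [[0.5934 0.0984 0.065 ]
 [0.5367 0.0946 0.065 ]] [[0.5933 0.1022 0.065 ]
 [0.5339 0.0992 0.065 ]]
fixed jaw far edge top [[ 0.6012 -0.0056  0.064 ]
 [ 0.5339 -0.0108  0.064 ]]
```

```bash
python3 - <<'E'
from h import *
P=[]
for n in("side","top"):
    K,r,t=cal(n); P.append(K@np.c_[cv2.Rodrigues(r)[0],t])
def tri(a,b):
    X=cv2.triangulatePoints(P[0],P[1],np.array(a,float).reshape(2,1),np.array(b,float).reshape(2,1)); X=(X[:3]/X[3]).ravel(); return X.round(3),(proj("side",X)-a).round(1),(proj("top",X)-b).round(1)
print("lamp",tri((333,380),(50,332)))
print("vise/grinder handle",tri((226,388),(150,236)), "jar",tri((261,352),(182,230)))
for z in (0,.4): print(z, back("top",[(120,350),(230,375),(330,310)],z).round(2))
# tool axes at yaw
E
```

```text
lamp (array([0.164, 0.583, 0.503]), array([[2.7, 0.7]]), array([[-0.6, -1.9]]))
vise/grinder handle (array([0.4  , 0.556, 0.088]), array([[3.5, 1.1]]), array([[-1.1, -2.7]])) jar (array([0.401, 0.461, 0.074]), array([[-2.9, -0.9]]), array([[0.8, 2.4]]))
0 [[ 0.06  0.66  0.  ]
 [-0.02  0.33  0.  ]
 [ 0.16  0.03  0.  ]]
0.4 [[0.11 0.49 0.4 ]
 [0.05 0.25 0.4 ]
 [0.18 0.04 0.4 ]]
```

servo_tool([
  [[-0.22,0,-0.12],0],
  [[-0.22,0,-0.12],0],
  [[-0.22,0,-0.12],0],
  [[-0.22,0,-0.12],0],
  [[-0.22,0,-0.12],0],
], gripper=0.25)

```text
t: 2.02
tcp_pos: [0.4447, -0.3979, 0.2396]
ee_rot: [-1.57, 0.0, -2.681]
ft_force: [0.6, -0.4, 0.5]
opening: 0.0643
```

servo_tool([
  [[-0.22,0,-0.12],-0.1],
  [[-0.22,0,-0.12],-0.1],
  [[-0.22,0,-0.12],-0.1],
  [[-0.22,0,-0.12],-0.1],
  [[-0.22,0,-0.12],-0.1],
])

```text
t: 2.65
tcp_pos: [0.5851, -0.1904, 0.2396]
ee_rot: [-1.57, 0.0, -2.641]
ft_force: [0.8, -0.2, 0.1]
opening: 0.0642
```

servo_tool([
  [[-0.085,0,-0.251],0],
  [[-0.085,0,-0.251],0],
  [[-0.085,0,-0.251],0],
  [[-0.085,0,-0.251],0],
  [[-0.085,0,-0.251],0],
])

```text
t: 3.28
tcp_pos: [0.538, 0.0708, 0.2396]
ee_rot: [-1.57, 0.001, -2.641]
ft_force: [1.4, 0.3, 0.3]
opening: 0.0641
```

servo_tool([
  [[-0.085,0,-0.251],0],
  [[-0.085,0,-0.251],0],
  [[-0.085,0,-0.251],0],
  [[-0.085,0,-0.251],0],
  [[-0.085,0,-0.251],0],
])

```text
t: 3.9
tcp_pos: [0.4921, 0.3317, 0.2395]
ee_rot: [-1.57, 0.001, -2.641]
ft_force: [0.9, 0.3, 0.1]
opening: 0.064
```

servo_tool([
  [[0,0.25,0],0],
  [[0,0.25,0],0],
  [[0,0.25,0],0],
  [[0,0,0],0],
  [[0,0,0],0],
])

```text
t: 4.53
tcp_pos: [0.4934, 0.3313, 0.0911]
ee_rot: [-1.571, 0.003, -2.641]
ft_force: [-0.7, -0.7, 0.3]
opening: 0.0643
```

```bash
python3 - <<'E'
from h import *
o=arm.get_obs(); p=o['tcp_pos']; print(o['t'],p)
a=[]
for n in("side","top"):
    im=arm.get_image(n); u,v=proj(n,p)[0]; print(n,u,v)
    y=o['ee_rot'][2]; z=np.array([-np.sin(y),np.cos(y),0]); 
    for q in (p,p+.032*z-[0,0,.008],p-.032*z-[0,0,.008]):
        uu=proj(n,q)[0]; im[int(round(uu[1])),int(round(uu[0]))]=(255,0,255)
    u,v=int(u),int(v); a.append(cv2.resize(im[v-50:v+50,u-35:u+35],None,fx=5.5,fy=5.5,interpolation=cv2.INTER_NEAREST))
cv2.imwrite("pics/g1.png",np.hstack(a))
E
```

```text
4.525 [0.49344033 0.33126449 0.09111048]
side 256.86494399141156 280.22583710464966
top 225.65916899621237 199.61950397566167
```

View pics/g1.png

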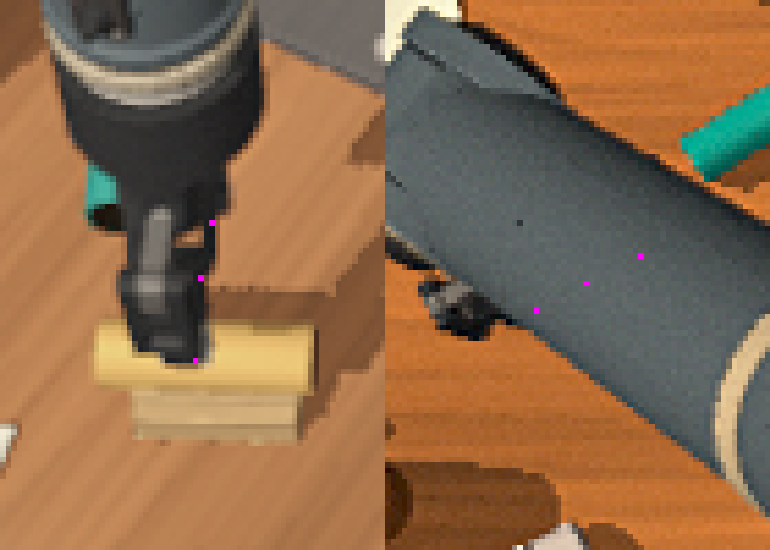

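servo_tool([
  [[0,0.14,0],0],
  [[0,0.14,0],0],
  [[0,0,0],0],
  [[0,0,0],0],
  [[0,0,0],0],
])

```text
t: 5.25
tcp_pos: [0.4934, 0.3311, 0.0351]
ee_rot: [-1.571, 0.003, -2.641]
ft_force: [0.3, 0.1, 0.1]
opening: 0.0639
```

servo_tool([
  [[0,0,0],0],
  [[0,0,0],0],
  [[0,0,0],0],
  [[0,0,0],0],
  [[0,0,0],0],
], gripper=0.8, newtons=25)

```text
t: 5.88
tcp_pos: [0.4918, 0.3325, 0.0343]
ee_rot: [-1.573, 0.002, -2.64]
ft_force: [-3.5, 3.3, 5.9]
opening: 0.0292
```

```bash
python3 - <<'E'
from h import *
o=arm.get_obs(); p=o['tcp_pos']; print(o['t'],p,o['ft_force'],o['opening'])
im=arm.get_image("side"); crop("side",im,258,285,90,70,7,"pics/g2.png")
E
```

```text
5.875 [0.4917914  0.33252988 0.03426957] [-3.51880709  3.31075617  5.88516337] 0.02915544300304546
```

View pics/g2.png

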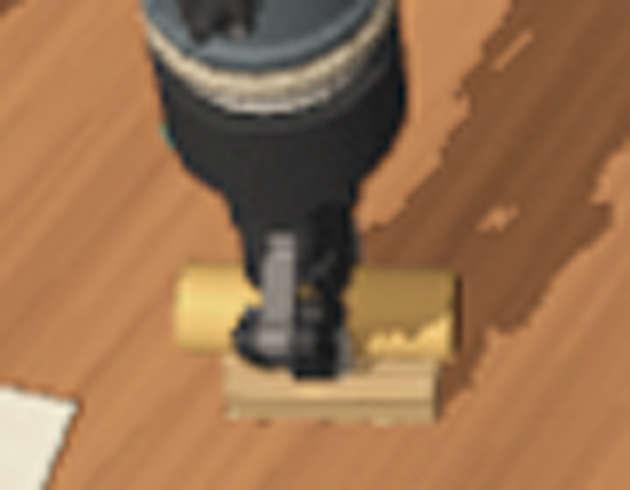

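servo_tool([
  [[0,-0.05,0],0],
  [[0,-0.1,0],0],
  [[0,-0.2,0],0],
  [[0,-0.2,0],0],
  [[0,-0.2,0],0],
])

```text
t: 6.55
tcp_pos: [0.4927, 0.3294, 0.1857]
ee_rot: [-1.57, 0.001, -2.642]
ft_force: [0.1, 0.8, -0.9]
opening: 0.029
```

```bash
python3 - <<'E'
from h import *
o=arm.get_obs(); p=o['tcp_pos']; print(o['t'],p,o['ft_force'],o['opening'])
im=arm.get_image("side"); u,v=proj("side",p)[0]; print(u,v);crop("side",im,u,v,90,70,7,"pics/g3.png")
E
```

```text
6.55 [0.49270875 0.32936505 0.18570319] [ 0.13560715  0.77041519 -0.87642486] 0.029014900634013886
253.41765919595804 255.6038263846905
```

View pics/g3.png

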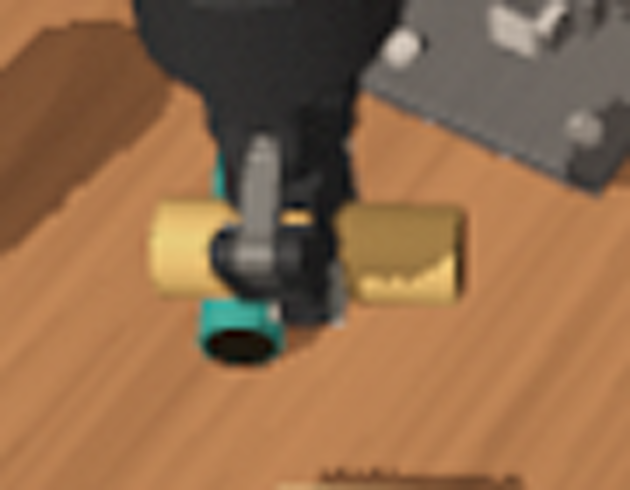

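servo_tool([
  [[0.065,0,0.249],0.97],
  [[0.046,0,0.252],0.97],
  [[0.026,0,0.255],0.97],
  [[0.006,0,0.256],0.97],
  [[-0.014,0,0.256],0.97],
])

```text
t: 7.22
tcp_pos: [0.5547, 0.0791, 0.1844]
ee_rot: [-1.57, 0.001, -3.032]
ft_force: [-0.3, -0.0, -1.0]
opening: 0.0295
```

servo_tool([
  [[-0.034,0,0.254],0.97],
  [[0,0,0],0],
  [[0,0,0],0],
  [[0,0,0],0],
  [[0,0,0],0],
])

```text
t: 7.85
tcp_pos: [0.5667, 0.033, 0.1835]
ee_rot: [-1.571, 0.0, -3.104]
ft_force: [-0.6, -0.2, -1.5]
opening: 0.0288
```

servo_tool([
  [[0,0.18,0.012],0],
  [[0,0.18,0],0],
  [[0,0,0],0],
  [[0,0,0],0],
  [[0,0,0],0],
])

```text
t: 8.48
tcp_pos: [0.5682, 0.0297, 0.1131]
ee_rot: [-1.571, 0.003, -3.106]
ft_force: [-1.3, 0.6, 0.1]
opening: 0.0289
```

```bash
python3 - <<'E'
from h import *
o=arm.get_obs(); p=o['tcp_pos']; print(o['t'],p,o['ft_force'],o['opening'])
a=[]
for n in("side","top"):
    im=arm.get_image(n); np.save(f"{n}_p.npy",im); u,v=proj(n,[.568,.03,.08])[0]; u,v=int(u),int(v); print(u,v)
    a.append(cv2.resize(im[v-45:v+45,u-35:u+35],None,fx=5.5,fy=5.5,interpolation=cv2.INTER_CUBIC))
cv2.imwrite("pics/p1.png",np.hstack(a))
E
```

```text
8.475 [0.56820811 0.02968597 0.11307398] [-1.26496625  0.62583196  0.10034202] 0.02894977682475718
299 185
326 173
```

View pics/p1.png

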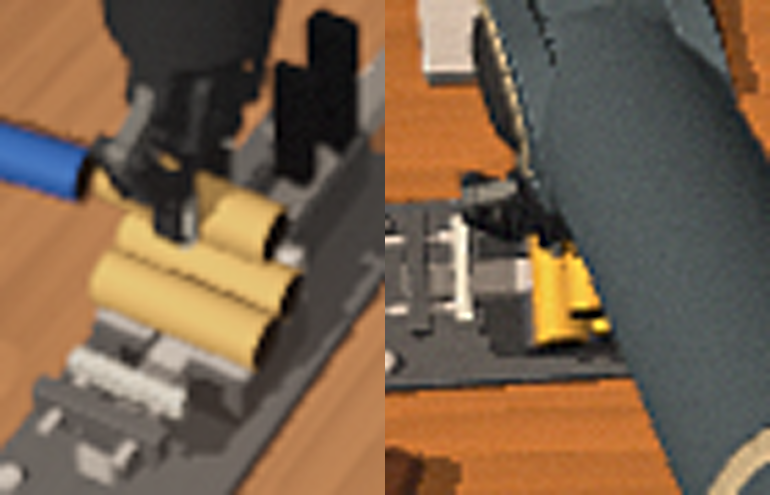

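```bash
cat > ov.py <<'E'
from h import *
import sys
def overlay(f,tubes,n,out,c=(.568,.03,.08),s=8,hw=(45,35)):
    im=np.load(f); u,v=proj(n,c)[0].astype(int); w,h=hw
    o=cv2.resize(im[v-h:v+h,u-w:u+w],None,fx=s,fy=s,interpolation=cv2.INTER_CUBIC)
    for t,col in tubes:
        P=tubepts(t); 
        q=((proj(n,P)-[u-w,v-h]+.5)*s)
        for ring in(q[:33],q[33:]): cv2.polylines(o,[ring.astype(np.int32)],True,col,1)
        hl=cv2.convexHull(q.astype(np.float32)).astype(np.int32); cv2.polylines(o,[hl],True,col,1)
    cv2.imwrite(out,o)
E
python3 - <<'E'
from ov import *
overlay("side_p.npy",[((.5694,.0309,.1138,.036),(255,0,255))]+[((.5674-.036*d,.0317+d,.057,.036),(0,255,0)) for d in(-.015,.015)],"side","pics/p2.png")
E
```

```text
(no output)
```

View pics/p2.png

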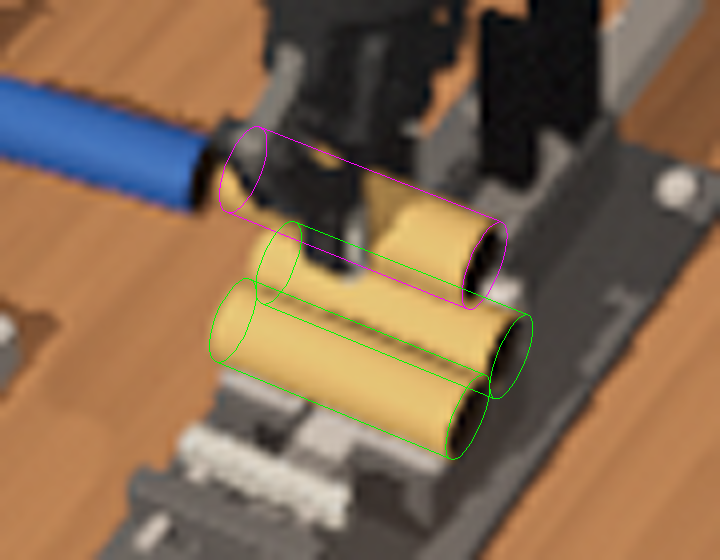

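servo_tool([
  [[0.004,0.06,-0.003],0],
  [[0,0.06,0],0],
  [[0,0.015,0],0],
  [[0,0.01,0],0],
  [[0,0,0],0],
])

```text
t: 9.2
tcp_pos: [0.5662, 0.0304, 0.0826]
ee_rot: [-1.571, 0.0, -3.106]
ft_force: [-2.1, 0.7, 2.6]
opening: 0.0292
```

```bash
python3 - <<'E'
from ov import *
o=arm.get_obs(); p=o['tcp_pos']; print(o['t'],p,o['ft_force'],o['opening'])
np.save("side_p.npy",arm.get_image("side"))
overlay("side_p.npy",[],"side","pics/p3.png")
E
```

```text
9.2 [0.56623133 0.03044721 0.08255199] [-2.12361269  0.74043568  2.64696179] 0.029185351259580706
```

View pics/p3.png

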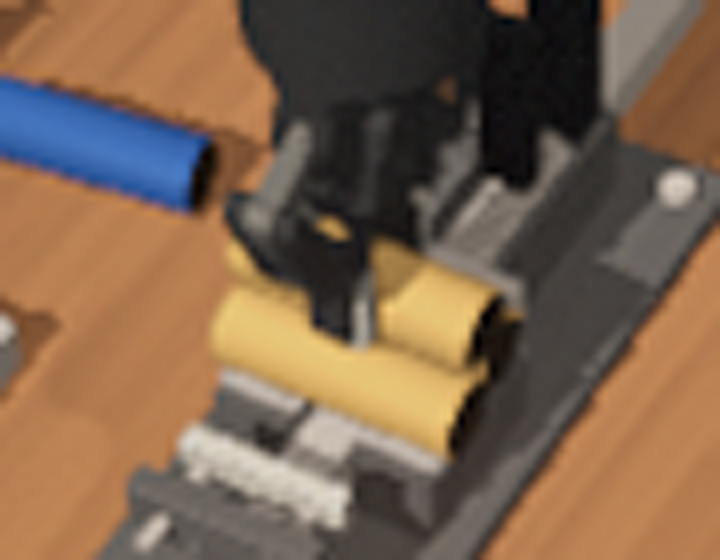

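```bash
python3 - <<'E'
from ov import *
overlay("side_p.npy",[((.568,.0317,.083,.036),(255,0,255)),((.5655,.0470,.057,.036),(0,255,0)),((.5702,.017,.057,.036),(0,255,0))],"side","pics/p4.png",hw=(32,26),s=12)
E
```

```text
(no output)
```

View pics/p4.png

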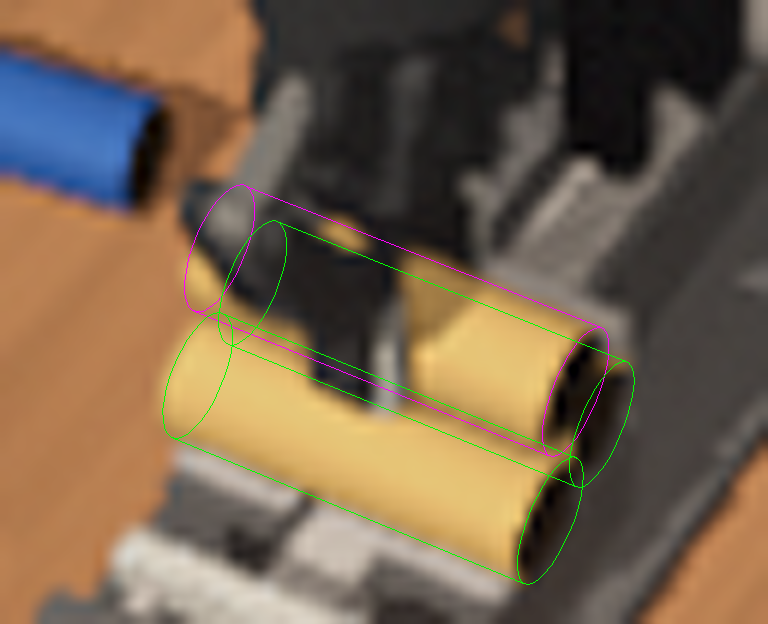

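servo_tool([
  [[0,0.004,0],0],
  [[0,0,0],0],
  [[0,0,0],0],
  [[0,0,0],0],
  [[0,0,0],0],
])

```text
t: 9.88
tcp_pos: [0.5663, 0.0308, 0.0824]
ee_rot: [-1.572, 0.001, -3.106]
ft_force: [-3.1, 2.2, 6.8]
opening: 0.0288
```

servo_tool([
  [[0,0,0],0],
  [[0,0,0],0],
  [[0,0,0],0],
  [[0,0,0],0],
  [[0,0,0],0],
], gripper=0.4)

```text
t: 10.5
tcp_pos: [0.5662, 0.0298, 0.0815]
ee_rot: [-1.571, 0.0, -3.106]
ft_force: [-0.6, 1.0, -0.4]
opening: 0.0511
```

servo_tool([
  [[0,-0.05,0],0],
  [[0,-0.2,0],0],
  [[0,-0.2,0],0],
  [[0,-0.1,0],0],
  [[0,0,0],0],
])

```text
t: 11.12
tcp_pos: [0.5674, 0.0301, 0.1939]
ee_rot: [-1.571, 0.005, -3.106]
ft_force: [1.0, -0.3, -1.5]
opening: 0.0516
```

```bash
python3 - <<'E'
from ov import *
o=arm.get_obs(); p=o['tcp_pos']; print(o['t'],p,o['ft_force'],o['opening'])
for n in("side","top"):
    np.save(n+"_p.npy",arm.get_image(n))
    overlay(n+"_p.npy",[],n,f"pics/p5{n}.png",hw=(45,30),s=8)
E
```

```text
11.125 [0.56738619 0.03010511 0.19385192] [ 1.00607945 -0.29005652 -1.53515181] 0.05163304460820423
```

View pics/p5side.png

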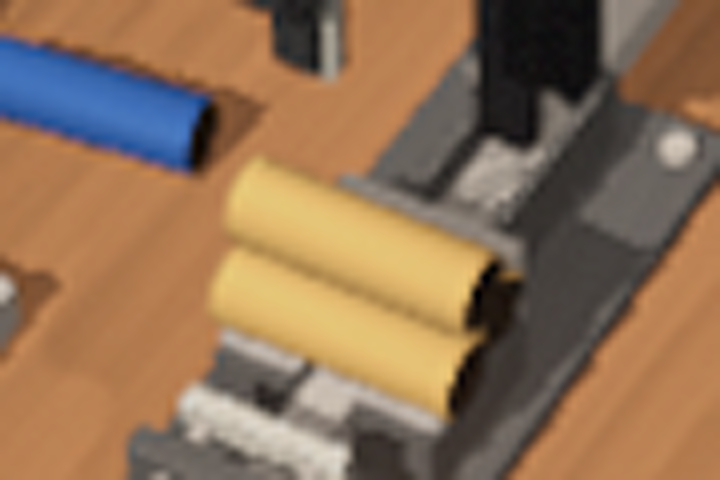

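View pics/p5top.png

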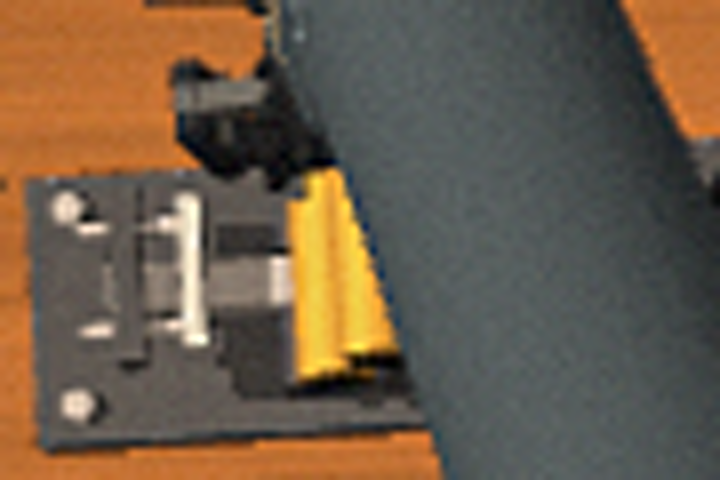

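```bash
python3 - <<'E'
from ov import *
arm.get_image("side")
for b in arm.outline_of("side","tube_c"):
    m=b['pixels']; v,u=np.nonzero(m)
    if abs(u.mean()-300)<15 and abs(v.mean()-188)<18:
        z=.083 if v.mean()<190 else .057
        x,f=fit({"side":m},(.568,.03,.04),z,["side"]); print(u.mean(),v.mean(),m.sum(),z,x.round(4),round(f,3))
E
```

```text
300.04260651629073 185.89473684210526 399 0.083 [0.5663 0.0332 0.0483] 0.073
297.93908629441626 196.61167512690355 394 0.057 [0.5639 0.0488 0.0619] 0.068
```

servo_tool([
  [[0,0,0.1],-0.98],
  [[0,0,0.1],-0.98],
  [[0,0,0.1],-0.98],
  [[0,0,0.05],-0.98],
  [[0,0,0],-0.98],
], gripper=1.0, newtons=60)

```text
t: 11.95
tcp_pos: [0.5751, -0.0406, 0.19]
ee_rot: [-1.572, -0.002, -2.714]
ft_force: [-0.7, 0.5, 0.8]
opening: 0.0002
```

servo_tool([
  [[0,0,0],-0.98],
  [[0,0,0],-0.98],
  [[0,0,0],-0.98],
  [[0,0,0],-0.98],
  [[0,0,0],-0.98],
])

```text
t: 12.58
tcp_pos: [0.5749, -0.0393, 0.1902]
ee_rot: [-1.573, -0.001, -2.32]
ft_force: [-0.2, 0.3, -0.3]
opening: -0.0001
```

servo_tool([
  [[0,0,0],-0.98],
  [[0,0,0],-0.98],
  [[0,0,0],-0.98],
  [[0,0,0],-0.98],
  [[0,0,0],-0.98],
])

```text
t: 13.2
tcp_pos: [0.5749, -0.0393, 0.1901]
ee_rot: [-1.573, -0.001, -1.928]
ft_force: [0.8, -0.2, 0.2]
opening: 0.0007
```

servo_tool([
  [[0,0,0],-0.98],
  [[0,0,0],-0.98],
  [[0,0,0],-0.98],
  [[0,0,0],-0.98],
  [[0,0,0],-0.98],
])

```text
t: 13.82
tcp_pos: [0.575, -0.0393, 0.1902]
ee_rot: [-1.573, 0.001, -1.536]
ft_force: [-0.2, -0.2, 0.3]
opening: -0.0001
```

servo_tool([
  [[-0.02,0.13,-0.015],0],
  [[0,0.2,0],0],
  [[0,0.07,0],0],
  [[0,0,0],0],
  [[0,0,0],0],
])

```text
t: 14.45
tcp_pos: [0.5735, -0.0352, 0.1126]
ee_rot: [-1.569, -0.0, -1.538]
ft_force: [0.3, 0.1, -0.6]
opening: 0.0001
```

```bash
cat > look.py <<'E'
from ov import *
import sys
o=arm.get_obs(); p=o['tcp_pos']; print(o['t'].__round__(2),p.round(4),o['ft_force'].round(1))
a=[]
im=arm.get_image("side"); np.save("side_q.npy",im); a=cv2.resize(im[140:230,255:345],None,fx=6.5,fy=6.5,interpolation=cv2.INTER_CUBIC)
cv2.imwrite("pics/%s.png"%sys.argv[1],a)
E
python3 look.py q1
```

```text
14.45 [ 0.5735 -0.0352  0.1126] [ 0.3  0.1 -0.6]
```

View pics/q1.png

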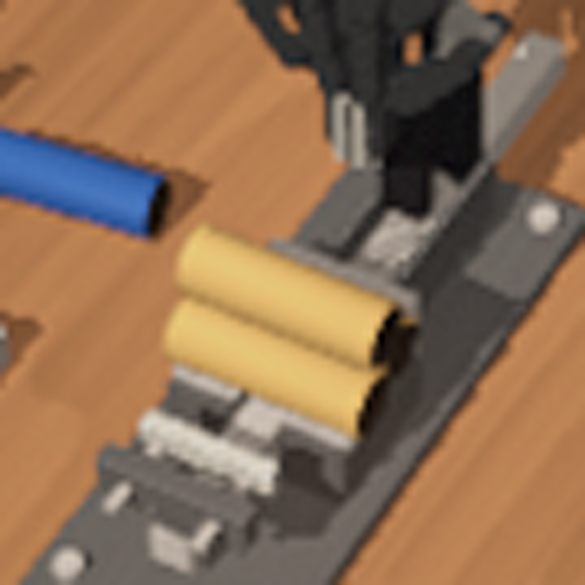

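```bash
python3 - <<'E'
from h import *
c=lambda p: np.array((235,140))+(np.array(p)+.5)/6-.5
# trigger front-face top corners in original side crop
print(back("side",[c((473,70)),c((514,80))],.125).round(4))
for P in [(.572,-.058,.105),(.5735,-.0352,.1046)]: print((proj("side",P)[0]-[255,140])*6.5)
E
```

```text
[[ 0.5796 -0.0597  0.125 ]
 [ 0.5605 -0.0635  0.125 ]]
[393.51877204 117.08810279]
[362.15917088 149.89855182]
```

servo_tool([
  [[0.03,0,0],0],
  [[0.02,0,0],0],
  [[0.01,0,0],0],
  [[0.01,0,0],0],
  [[0.01,0,0],0],
])

```text
t: 15.12
tcp_pos: [0.5732, -0.0483, 0.1121]
ee_rot: [-1.57, 0.004, -1.537]
ft_force: [-0.9, 9.4, 3.3]
opening: -0.0001
```

servo_tool([
  [[0.015,0,0],0],
  [[0.015,0,0],0],
  [[0.015,0,0],0],
  [[0.0,0,0],0],
  [[0.0,0,0],0],
])

```text
t: 15.75
tcp_pos: [0.5735, -0.0554, 0.1122]
ee_rot: [-1.57, 0.005, -1.535]
ft_force: [-0.8, 11.7, 4.9]
opening: 0.0001
```

```bash
python3 look.py q2
```

```text
15.75 [ 0.5735 -0.0554  0.1122] [-0.8 11.7  4.9]
```

View pics/q2.png

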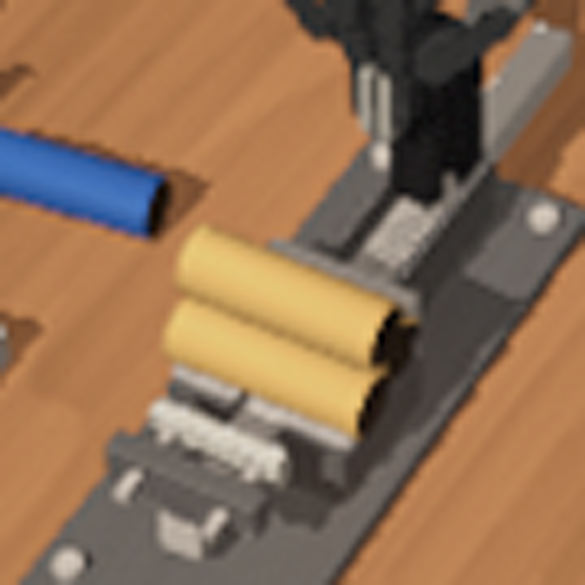

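servo_tool([
  [[0.015,0,0],0],
  [[0.015,0,0],0],
  [[0.01,0,0],0],
  [[0.0,0,0],0],
  [[0.0,0,0],0],
])

```text
t: 16.42
tcp_pos: [0.5737, -0.0623, 0.1121]
ee_rot: [-1.57, 0.007, -1.534]
ft_force: [-0.9, 12.6, 3.1]
opening: 0.0001
```

```bash
python3 look.py q3
```

```text
16.43 [ 0.5737 -0.0623  0.1121] [-0.9 12.6  3.1]
```

View pics/q3.png

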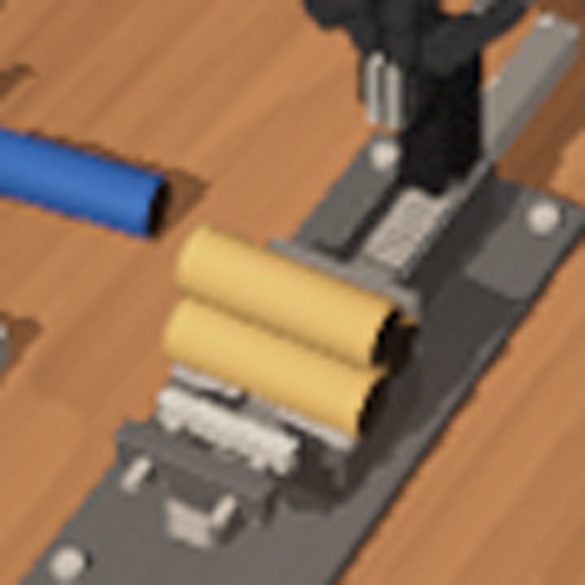

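servo_tool([
  [[0.01,0,0],0],
  [[0.005,0,0],0],
  [[0.0,0,0],0],
  [[0.0,0,0],0],
  [[0.0,0,0],0],
])

```text
t: 17.1
tcp_pos: [0.5737, -0.0623, 0.1121]
ee_rot: [-1.57, 0.01, -1.532]
ft_force: [-1.7, 17.0, 3.5]
opening: 0.0
```

```bash
cat > trk.py <<'E'
from h import *
# jaw travel from side image by matching a reference patch shifted along clamp y
ref=np.load("side.npy").astype(np.float32)
yaw=.036; d=np.array([-np.sin(yaw),np.cos(yaw),0]); xx=np.array([np.cos(yaw),np.sin(yaw),0]); O=np.array([.5701,.0,0])+[-.001,.002,0]
def grid(ylo,yhi,z,xl=.034,n=60,m=25):
    X,Y=np.meshgrid(np.linspace(-xl,xl,n),np.linspace(ylo,yhi,m)); return O+X[...,None]*xx+Y[...,None]*d+np.array([0,0,z])
def sample(im,G):
    q=proj("side",G.reshape(-1,3)).reshape(*G.shape[:2],2).astype(np.float32)
    return cv2.remap(im.astype(np.float32),q[...,0],q[...,1],cv2.INTER_CUBIC)
def strip(f,z=.066):
    im=np.load(f) if isinstance(f,str) else f
    G=grid(40,140,z) if 0 else grid(.04,.14,z,n=68,m=201)
    return sample(im,G)
E
python3 look.py q4; python3 - <<'E'
from trk import *
a=strip("side.npy");b=strip("side_q.npy")
o=np.hstack([a,np.zeros((201,6,3)),b]); cv2.imwrite("pics/strip.png",cv2.resize(o,None,fx=4,fy=2.5))
E
```

```text
17.1 [ 0.5737 -0.0623  0.1121] [-1.7 17.   3.5][ WARN:0@0.225] global loadsave.cpp:1063 imwrite_ Unsupported depth image for selected encoder is fallbacked to CV_8U.
```

View pics/strip.png

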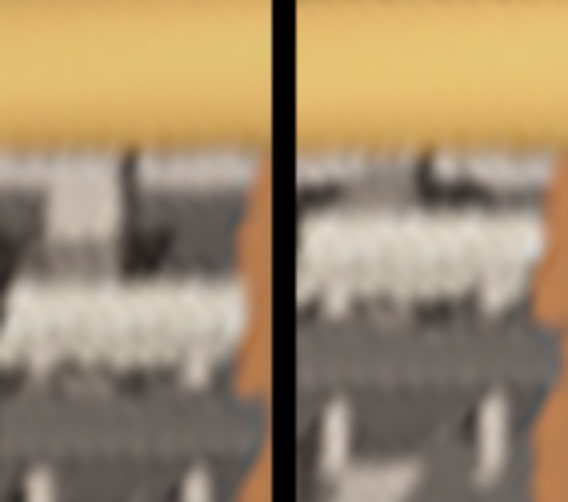

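servo_tool([
  [[-0.06,0,0],0],
  [[-0.05,0,0],0],
  [[-0.05,0,0],0],
  [[0.0,0,0],0],
  [[0.0,0,0],0],
])

```text
t: 17.77
tcp_pos: [0.5726, -0.0401, 0.1115]
ee_rot: [-1.571, -0.001, -1.539]
ft_force: [-0.4, -0.1, -0.7]
opening: -0.0001
```

```bash
cat >> trk.py <<'E'
def jawshift(f):
    # dark jaw top + pad: 1-D mean profile, find shift vs ref over pad/jaw bands
    a=strip("side.npy").mean(2)[:,8:58]; b=strip(f).mean(2)[:,8:58]
    def m(lo,hi):
        t=a[lo:hi].astype(np.float32); r=cv2.matchTemplate(np.ascontiguousarray(b),np.ascontiguousarray(t),cv2.TM_CCOEFF_NORMED)[:,0]
        i=int(r.argmax()); s=0
        if 0<i<len(r)-1: s=(r[i-1]-r[i+1])/(2*(r[i-1]-2*r[i]+r[i+1]))
        return round((lo-i-s)*.5,2),round(float(r.max()),2)
    return "pad mm",m(108,145),"jaw mm",m(150,200)
E
cat >> look.py <<'E'
from trk import jawshift
print(jawshift(im))
E
python3 look.py q5
```

```text
17.77 [ 0.5726 -0.0401  0.1115] [-0.4 -0.1 -0.7]
('pad mm', (np.float32(13.93), 0.95), 'jaw mm', (np.float32(13.97), 0.93))
```

servo_tool([
  [[0.04,0,0],0],
  [[0.03,0,0],0],
  [[0.03,0,0],0],
  [[0.03,0,0],0],
  [[0.02,0,0],0],
])

```text
t: 18.45
tcp_pos: [0.5734, -0.0624, 0.1116]
ee_rot: [-1.57, 0.009, -1.535]
ft_force: [-1.0, 19.4, -1.3]
opening: -0.0
```

servo_tool([
  [[0.005,0,0],0],
  [[0,0,0],0],
  [[0,0,0],0],
  [[0,0,0],0],
  [[0,0,0],0],
])

```text
t: 19.08
tcp_pos: [0.5734, -0.0623, 0.1116]
ee_rot: [-1.57, 0.01, -1.534]
ft_force: [-1.3, 15.3, -0.2]
opening: 0.0002
```

```bash
python3 look.py q6
```

```text
19.07 [ 0.5734 -0.0623  0.1116] [-1.3 15.3 -0.2]
('pad mm', (np.float32(25.62), 0.92), 'jaw mm', (np.float32(25.65), 0.89))
```

View pics/q6.png

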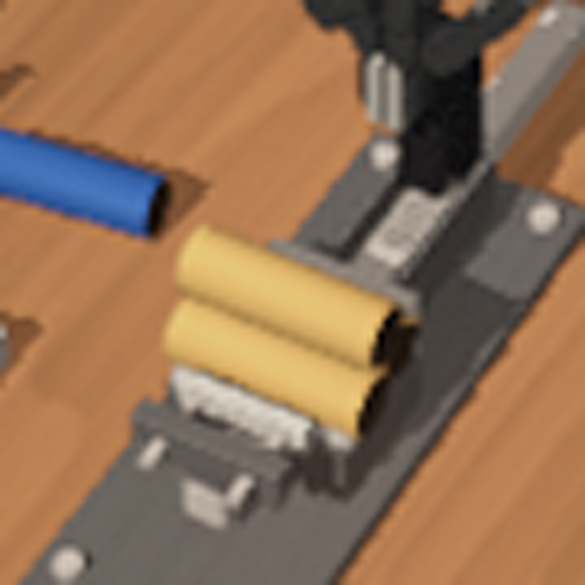

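servo_tool([
  [[-0.06,0,0],0],
  [[-0.05,0,0],0],
  [[-0.045,0,0],0],
  [[0.0,0,0],0],
  [[0.0,0,0],0],
])

```text
t: 19.75
tcp_pos: [0.5726, -0.0401, 0.1115]
ee_rot: [-1.571, -0.001, -1.539]
ft_force: [-0.4, -0.3, -0.3]
opening: 0.0002
```

servo_tool([
  [[0.03,0,0],0],
  [[0.02,0,0],0],
  [[0.02,0,0],0],
  [[0.02,0,0],0],
  [[0.0,0,0],0],
])

```text
t: 20.38
tcp_pos: [0.573, -0.053, 0.1116]
ee_rot: [-1.57, 0.006, -1.536]
ft_force: [-0.4, 9.3, -0.4]
opening: 0.0003
```

```bash
python3 look.py q7
```

```text
20.38 [ 0.573  -0.053   0.1116] [-0.4  9.3 -0.4]
('pad mm', (np.float32(28.37), 0.86), 'jaw mm', (np.float32(28.48), 0.91))
```

servo_tool([
  [[0.015,0,0],0],
  [[0.015,0,0],0],
  [[0.01,0,0],0],
  [[0.0,0,0],0],
  [[0.0,0,0],0],
])

```text
t: 21.05
tcp_pos: [0.5733, -0.0596, 0.1115]
ee_rot: [-1.57, 0.007, -1.535]
ft_force: [-0.7, 11.6, -0.0]
opening: 0.0
```

```bash
python3 look.py q8
```

```text
21.05 [ 0.5733 -0.0596  0.1115] [-0.7 11.6 -0. ]
('pad mm', (np.float32(52.95), 0.79), 'jaw mm', (np.float32(34.8), 0.95))
```

servo_tool([
  [[0.01,0,0],0],
  [[0.01,0,0],0],
  [[0.0,0,0],0],
  [[0.0,0,0],0],
  [[0.0,0,0],0],
])

```text
t: 21.72
tcp_pos: [0.5734, -0.0623, 0.1116]
ee_rot: [-1.57, 0.009, -1.534]
ft_force: [-1.0, 14.6, 0.3]
opening: 0.0003
```

```bash
python3 look.py q9; python3 - <<'E'
from trk import *
o=np.hstack([strip("side.npy"),np.zeros((201,6,3)),strip("side_q.npy")]); cv2.imwrite("pics/strip2.png",cv2.resize(o,None,fx=4,fy=2.5).astype(np.uint8))
E
```

```text
21.73 [ 0.5734 -0.0623  0.1116] [-1.  14.6  0.3]
('pad mm', (54.0, 0.8), 'jaw mm', (np.float32(37.37), 0.89))
```

View pics/q9.png

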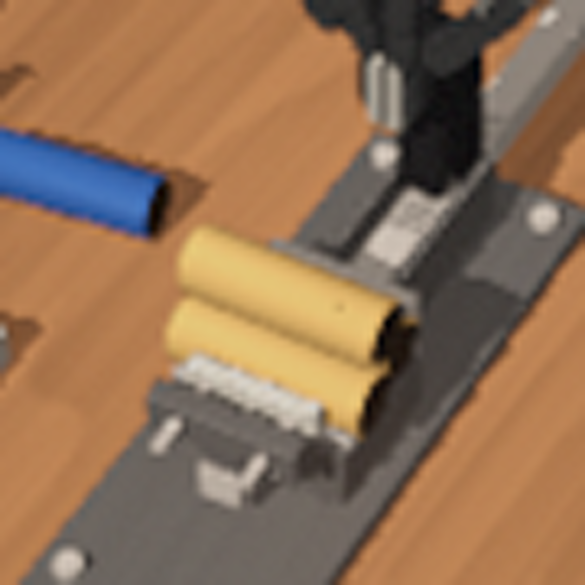

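View pics/strip2.png

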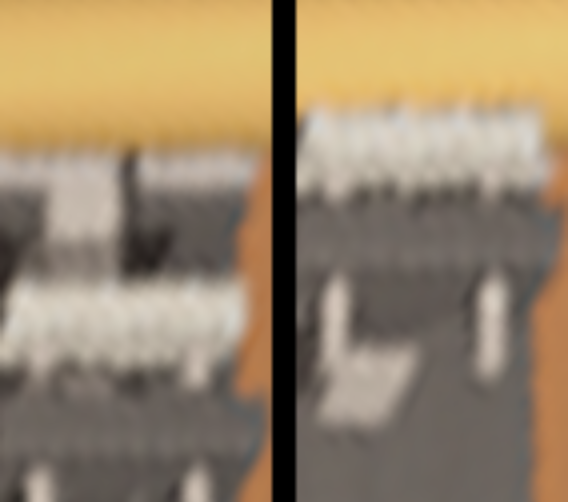

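servo_tool([
  [[-0.06,0,0],0],
  [[-0.05,0,0],0],
  [[-0.045,0,0],0],
  [[0.0,0,0],0],
  [[0.0,0,0],0],
])

```text
t: 22.4
tcp_pos: [0.5726, -0.039, 0.1115]
ee_rot: [-1.571, -0.001, -1.539]
ft_force: [1.0, -0.2, 0.2]
opening: -0.0002
```

```bash
python3 - <<'E'
s=open('trk.py').read()
s=s.replace("i=int(r.argmax()); s=0","r=r.copy(); r[:max(0,lo-92)]=-1; i=int(r.argmax()); s=0")
open('trk.py','w').write(s)
E
python3 look.py q10
```

```text
22.4 [ 0.5726 -0.039   0.1115] [ 1.  -0.2  0.2]
('pad mm', (np.float32(35.85), 0.73), 'jaw mm', (np.float32(37.36), 0.89))
```

servo_tool([
  [[0.03,0,0],0],
  [[0.02,0,0],0],
  [[0.02,0,0],0],
  [[0.015,0,0],0],
  [[0.0,0,0],0],
])

```text
t: 23.08
tcp_pos: [0.573, -0.0504, 0.1115]
ee_rot: [-1.57, 0.006, -1.536]
ft_force: [-0.4, 10.3, -1.0]
opening: -0.0001
```

```bash
python3 look.py q11
```

```text
23.07 [ 0.573  -0.0504  0.1115] [-0.4 10.3 -1. ]
('pad mm', (np.float32(35.85), 0.73), 'jaw mm', (np.float32(37.4), 0.88))
```

servo_tool([
  [[0.01,0,0],0],
  [[0.01,0,0],0],
  [[0.0,0,0],0],
  [[0.0,0,0],0],
  [[0.0,0,0],0],
])

```text
t: 23.75
tcp_pos: [0.573, -0.0523, 0.1116]
ee_rot: [-1.57, 0.009, -1.534]
ft_force: [-0.7, 14.7, -0.3]
opening: 0.0
```

```bash
python3 look.py q12
```

```text
23.75 [ 0.573  -0.0523  0.1116] [-0.7 14.7 -0.3]
('pad mm', (np.float32(36.5), 0.56), 'jaw mm', (np.float32(39.09), 0.86))
```

servo_tool([
  [[0.01,0,0],0],
  [[0.006,0,0],0],
  [[0.0,0,0],0],
  [[0.0,0,0],0],
  [[0.0,0,0],0],
])

```text
t: 24.42
tcp_pos: [0.5731, -0.0542, 0.1116]
ee_rot: [-1.57, 0.01, -1.533]
ft_force: [-0.9, 15.6, -1.2]
opening: 0.0004
```

```bash
python3 look.py q13
```

```text
24.43 [ 0.5731 -0.0542  0.1116] [-0.9 15.6 -1.2]
('pad mm', (np.float32(36.53), 0.54), 'jaw mm', (np.float32(40.33), 0.86))
```

View pics/q13.png

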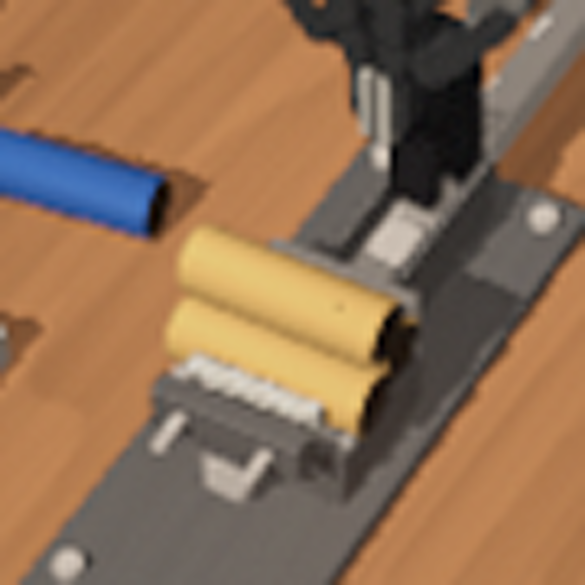

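servo_tool([
  [[0.006,0,0],0],
  [[0.006,0,0],0],
  [[0.0,0,0],0],
  [[0.0,0,0],0],
  [[0.0,0,0],0],
])

```text
t: 25.1
tcp_pos: [0.5731, -0.0557, 0.1116]
ee_rot: [-1.57, 0.011, -1.533]
ft_force: [-0.8, 17.7, -1.0]
opening: 0.0002
```

```bash
python3 look.py q14;  python3 - <<'E'
from trk import *
o=np.hstack([strip("side.npy"),np.zeros((201,6,3)),strip("side_q.npy")]); cv2.imwrite("pics/strip3.png",cv2.resize(o,None,fx=4,fy=2.5).astype(np.uint8))
E
```

```text
25.1 [ 0.5731 -0.0557  0.1116] [-0.8 17.7 -1. ]
('pad mm', (np.float32(36.78), 0.47), 'jaw mm', (np.float32(41.8), 0.86))
```

View pics/strip3.png

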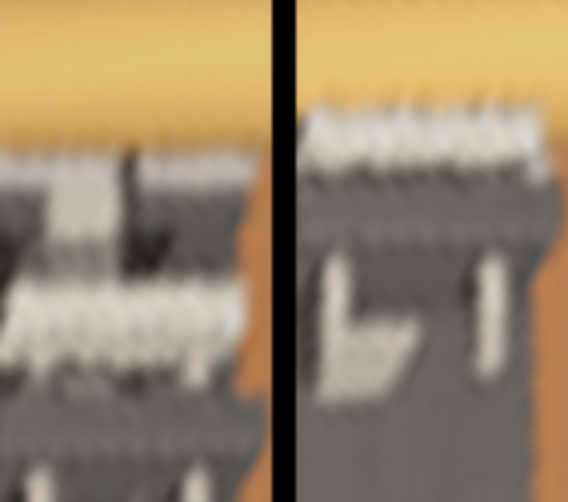

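servo_tool([
  [[0,0,0],0],
  [[0,0,0],0],
  [[0,0,0],0],
  [[0,0,0],0],
  [[0,0,0],0],
])

```text
t: 25.78
tcp_pos: [0.5731, -0.0557, 0.1116]
ee_rot: [-1.57, 0.011, -1.533]
ft_force: [-1.8, 17.1, -0.0]
opening: -0.0002
```

```bash
python3 look.py q15;  python3 - <<'E'
from ov import *
F=[]
for i in range(3): im=arm.get_image("top"); F.append(arm.get_obs()['ft_force'])
print(np.mean(F,0)); np.save("top_q.npy",im)
a=np.load("side_q.npy")[140:230,255:345];b=im[140:230,280:370]
cv2.imwrite("pics/fin.png",cv2.resize(np.hstack([a,b]),None,fx=4.4,fy=4.4,interpolation=cv2.INTER_CUBIC))
arm.get_image("side")
for b in arm.outline_of("side","tube_c"):
    m=b['pixels']; v,u=np.nonzero(m)
    if abs(u.mean()-300)<15 and abs(v.mean()-188)<18:
        z=.083 if v.mean()<190 else .057
        x,f=fit({"side":m},(.568,.03,.04),z,["side"]); print(u.mean(),v.mean(),m.sum(),z,x.round(4),round(f,3))
E
```

```text
25.77 [ 0.5731 -0.0557  0.1116] [-1.8 17.1 -0. ]
('pad mm', (np.float32(36.77), 0.47), 'jaw mm', (np.float32(41.79), 0.86))
[-1.33415069 17.4857989  -0.22947824]
298.1655405405405 195.5 296 0.057 [ 0.5658  0.0459 -0.0101] 0.361
299.8423645320197 185.60591133004925 406 0.083 [0.5671 0.0326 0.0548] 0.068
```

View pics/fin.png

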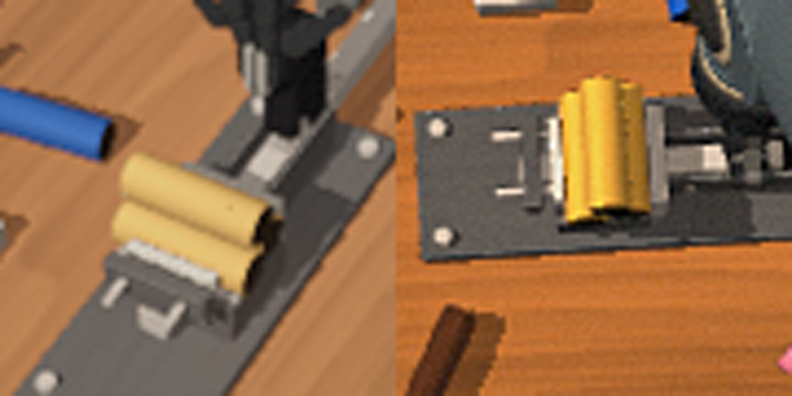

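```bash
python3 -c "
from rig import arm
print(arm.job_done())"
```

```text
the job is handed in; nothing more can be done
None
```

I laid the brass tube from the wooden rest in the saddle between the two clamped tubes and let go of it. Then I pumped the trigger three full times, pushing it with the shut fingers. A fourth, partial pull was held when I handed in at about 26 s of the 72 s allowed.

**Last checks**
- **Pad:** it is pushed in about 6.6 mm by the side picture, where the jaw had moved 41.8 mm from its start and the pad met the tubes at about 35.2 mm. The finger's own travel gives about 7.3 mm.
- **Trigger push:** a steady 17.1–17.7 N, with the arm's position unchanged over the last 0.6 s. That fits the 17–18 N given for 7 mm.
- **Top tube:** both pictures show it in its saddle, level and in line, its ends within about 2 mm of the others'. The two lower tubes are themselves about 2 mm uneven.

**Checks that disagreed**
- Automatic matching of the pad failed once it was close to the tubes. It gave about 5 mm of squash at a poor match of 0.47, so I read the pad's edge from the picture instead.
- The last outline fit of the lower tube next to the pad was poor, because the pad partly hides that tube. I did not use it.
- The two cameras differ by 2–4 mm in absolute position, so I placed the tube by measurements relative to the other tubes.

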